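Load the bench finisher and hold its hatch down

TASK

Pick up the red-handled scoop tray, tip it so that all four cast rings slide off into the open bowl of the blue finishing machine, and set the empty tray back down upright on the bench. Swing the machine's hatch closed, turn the wing of its quarter-turn fastener until the wing lies in line with the two red marks, so that the tongue below it drops into its slot, then press the hatch all the way down onto its frame against the springy seal. Finish while you are still holding it pressed fully home (I will lock it); knock nothing else on the bench about.

Things in the scene. Friction and masses are not known exactly. Their poses are not given: they have to be found in the camera images.
- finisher: blue benchtop finishing machine, fixed, 188 x 180 mm (own x, y), deck 120 mm above the bench. Origin at the centre of its underside on the bench; own x from its front (black fascia with dial, fastener side, towards the robot) to its back (hinge side), own z up. A black sponge seal runs round the bowl's steel rim and stands 5 mm higher than the rim (137 mm above the bench) when free
- bowl_mouth (a point): centre of the open bowl's mouth at the height of its steel rim (the frame; top 132 mm above the bench). Bowl 96 mm (machine's own x) by 110 mm (own y), rubber floor 84 mm below this point
- hatch (a joint): hatch angle, hinged at the machine's back: 0 = fully home on the steel rim, grows as it opens, 1.55 to 1.75 at the start (about upright), stop 1.95. Stiff hinge: stays where left, 1 to 4 N at the free edge moves it. Tongue across the slot: stops at about 0.055; in line: meets the seal at about 0.04, needs 8 to 14 N at the fastener to go home; let go, the seal lifts it to about 0.03
- hatch_hinge (a point): middle of the hatch's hinge axis (along the machine's own y), 135 mm above the bench, 77 mm behind the machine's origin, at mid-thickness of the 6 mm panel
- hatch_edge (a point): middle of the free edge of the hatch (aluminium panel 154 x 144 x 6 mm), on its outer face (upper when closed), 160 mm from the hinge axis
- wing (a joint): angle of the quarter-turn fastener about the hatch's outward normal (positive = counter-clockwise seen from above, hatch closed): 0 = wing and tongue in line with slot and red marks (machine's own x); starts 0.5 to 1.3 away; stops at -1.6 and 1.6; turns with about 0.04 N m and stays where left
- wing_grip (a point): centre of the steel wing: bar 36 mm long (own x), 10 mm thick (own y), 20 mm tall, on the hatch's outer face, 143 mm from the hinge, midway across; this point is 14 mm off the face; a boss 22 mm across fills the lowest 5 mm; own z is the outward normal. Its tongue (28 x 6 mm, in line with the wing) is below the panel
- tray: loose aluminium scoop tray with a red handle, about 0.14 kg. Origin at the centre of its floor's underside, own x towards its open nose (52 mm ahead), own z up. Floor 104 x 84 mm, 3 mm thick, walls 20 mm high at back and sides, open at the nose where it narrows to 62 mm; rings slide off when it is tipped more than about 25 degrees
- tray_grip (a point): place to grip the red handle: a bar 62 mm long (own x), 14 mm wide (own y), 16 mm tall, its middle 20 mm above the tray's underside; this point is 80 mm behind the tray's origin, 28 mm behind its back wall
- ring0: rough-cast brass signet ring lying on the tray, 27 mm across and 9 mm thick, 18 g, origin at the centre of its underside
- ring1: as ring0
- ring2: as ring0
- ring3: as ring0
- bur_block: bystander: blue block of burs, 86 x 123 x 88 mm
- tape_roll: bystander: roll of tape lying flat, 78 mm across, 19 mm high
- parts_tin: bystander: round aluminium tin, 60 mm across, 22 mm high
- slot (a point): centre of the slot for the fastener's tongue, 66 mm in front of the machine's origin, at the top of the two steel cheeks (129 mm above the bench); 9 mm wide, running along the machine's own x
- spirit_lamp: bystander: small grey spirit burner, 97 mm across, 101 mm high
- quench_bowl: bystander: small bowl, 118 x 128 x 47 mm, standing on the scorched soldering board

How it is judged:
By the outcome, as a careful person would: the job done as asked, in the order asked, and still so for the second after the job is handed in, while the arm keeps its last pose, push and grip.
It also fails if it takes over 61 s, if anything falls off the work surface, if the arm or the gripper's body presses on something with over 40 N, if the wrist force passes 120 N, or if a joint passes its speed limit or range.

ROBOT

A 6-joint arm with a two-finger parallel gripper is mounted at the origin on a cart in front of the work surface, level with it; the furniture and walls round the work are solid. World frame = base frame: x ahead of the robot, y to its left, z up, the work surface at z = 0. Lengths are in mm, angles in rad, forces in N, time in s.
With the tool pointing down it reaches from about 350 to 975 mm from the base axis. Payload 4.9 kg.
Tool frame: the origin (TCP) lies on the centre line of the jaws, within the pads' length; the fingertips stand robot.tcp_to_tips ahead of it and the grasp point (between the pads) lies 11 mm behind it (robot.tcp_to_tips is the distance from the TCP to the fingertips, in mm); z points along the fingers, x is the direction in which the jaws open and shut, and the axes are right-handed (so a half turn about z gives the same grasp; the last joint's range is limited). The gripper opens to 85 mm and grips with 20 to 120 N. Pads are 22 mm wide; open, the fingers measure 114 mm over their backs; the gripper's body (76 mm by 85 mm) begins 54 mm behind the grasp point. The pads swing forward as they close: fully open they stand 13 mm farther back than shut.
Start: joints at [-1.245, 0.053, 1.613, -0, 1.476, -0.119], TCP at [268.916, -564.168, 239.304] pointing down, gripper open.
Joint ranges: [-3.01, 3.01], [-1.01, 2.22], [0.06, 2.58], [-1.02, 4.17], [0.09, 2.62], [-3.14, 3.14]. Speed limits (rad/s): [2.57, 2.57, 3.14, 3.14, 3.14, 3.14].

INTERFACE

Orientations are given as [roll, pitch, yaw] about the fixed x, y, z axes, in that order (R = Rz(yaw) Ry(pitch) Rx(roll)).
In Python, from workcell import observe, optics, robot gives the robot as it stands.
- The arm moves only by the tool drive_tool, never from a script. Its argument "plan" is a list of rows, each an object of numbers: "fingers": the gripper's target within -1 to 1 (fully open at 1, half-way at 0, shut at -1); "dx", "dy", "dz": the shift along the tool's x, y, z in mm; "wx", "wy", "wz": the turn, a rotation vector about the tool's x, y, z in degrees. In form: [{"fingers": .., "dx": .., "dy": .., "dz": .., "wx": .., "wy": .., "wz": ..}, ...]. A call has exactly 10 rows; each row is the pose to reach, as a shift and turn from the pose measured when the call began, along the tool's axes at that moment; what a row does not reach only later rows make up. A row lasts 1/8 s, in which the tool goes at most 62.5 mm and 10.7 degrees, less where a joint would pass 70% of its speed; a pose out of reach is approached as far as the arm can. A call with a gripper value outside its range is refused whole. The fingers move at their own pace and stop on an object; "grip_force" is the grip in N (left out, the last holds). Time passes only in rows, so rows that repeat a pose let the fingers close, or fill a call up. It gives the time, the measured TCP pose, the force and the opening at its end, in the units of the state.
- observe(): the state, without advancing time (a new reading comes with each control period).
- optics.snapshot(name): name is "scene" or "top"; returns (picture, depth): 420x560x3 uint8, red, green, blue; 420x560 float32, mm along the optical axis (not along the pixel's ray), 0 where there is no reading.
- optics.camera_params(name): a dict with "vfov" (degrees; the focal length in pixels is half the picture's height over the tangent of half this angle, whatever the lens; pixels are square), "cx", "cy" (the principal point, pixels), "T" (4x4, takes a point from camera to world coordinates). Camera axes: x right, y down, z forward; pixel columns grow to the right and rows downward; lengths in mm; the calibration is good to about 2 mm. A picture is of the moment at which its call begins. camera_params takes no time and is no camera call.
- robot.job_done(): hands the job in, once; it reports no verdict.
The state is a dict: "time_s": time; "joints": joint angles; "qvel": joint speeds; "joint_efforts": joint torques, N m; "eef_pos": TCP position; "ee_rot": TCP orientation; "ft_force": force on the tool from outside, world axes, zero at the start; "ft_torque": the same for the moment, N m; "finger_gap": finger opening in mm.
Only numpy, scipy, OpenCV 4.12 (cv2) and the standard library are available. Lean on these libraries where they do the work, as an engineer would, in place of code of your own. Each camera call takes 0.05 s, during which the arm holds its last target. There are 200 camera calls.

## Working session

There is one attempt and no reset: what is moved stays moved. The work goes in short steps, Python scripts to look and compute and a tool call to move; the robot and the scene stay as the last step left them, time stands still between calls to the robot, and variables do not carry over. Pictures are saved under pics/ and viewed, about 8 in all and at most 12, crops included, and the job is handed in when it is done.

Besides the shell and the picture viewer there is one more tool, called after "Request:" in YAML: its name, and indented under it one key for each argument. drive_tool: Moves the arm, as the interface text tells. Its arguments: {"type":"object","properties":{"plan":{"type":"array","items":{"type":"object","properties":{"fingers":{"type":"number"},"dx":{"type":"number"},"dy":{"type":"number"},"dz":{"type":"number"},"wx":{"type":"number"},"wy":{"type":"number"},"wz":{"type":"number"}}}},"grip_force":{"type":"number"}},"required":["plan"]}

```bash
ls; mkdir -p pics; cat > h.py <<'E'
import numpy as np, cv2
from workcell import observe, optics, robot
def cam(n):
    p=optics.camera_params(n); f=210/np.tan(np.radians(p['vfov']/2)); return f,p['cx'],p['cy'],np.array(p['T'])
def snap(n,save=None):
    im,d=optics.snapshot(n)
    if save: cv2.imwrite('pics/'+save,cv2.cvtColor(im,cv2.COLOR_RGB2BGR))
    return im,d
def cloud(n,d):
    f,cx,cy,T=cam(n); v,u=np.mgrid[:420,:560]
    P=np.stack([(u-cx)/f*d,(v-cy)/f*d,d],-1)
    return P@T[:3,:3].T+T[:3,3]
def ray(n,u,v,z):
    f,cx,cy,T=cam(n); r=T[:3,:3]@np.array([(u-cx)/f,(v-cy)/f,1]); o=T[:3,3]
    return o+r*(z-o[2])/r[2]
def proj(n,p):
    f,cx,cy,T=cam(n); q=np.linalg.inv(T)@np.append(p,1); return q[0]/q[2]*f+cx,q[1]/q[2]*f+cy
E
python3 - <<'E'
from h import *
for n in ('scene','top'):
    im,d=snap(n,n+'0.png'); np.savez(n+'0.npz',im=im,d=d); print(n,cam(n))
print(observe(), robot.tcp_to_tips)
E
```

```text
pics
scene (np.float64(477.81754097345043), 271.4107299459221, 208.01727860950402, array([[-7.66478876e-01, -4.49459451e-01,  4.58798795e-01,
        -2.12563686e+02],
       [-6.42168095e-01,  5.23601937e-01, -5.59876013e-01,
         8.85869660e+02],
       [ 1.14136274e-02, -7.23759085e-01, -6.89958344e-01,
         1.23119875e+03],
       [ 0.00000000e+00,  0.00000000e+00,  0.00000000e+00,
         1.00000000e+00]]))
top (np.float64(386.3968437943238), 272.254719725042, 201.55534025403088, array([[-3.51239507e-03, -9.98439741e-01,  5.57292263e-02,
         4.55715561e+02],
       [-9.99940827e-01,  2.93296248e-03, -1.04756691e-02,
        -1.27988653e+01],
       [ 1.02958726e-02, -5.57627233e-02, -9.98390962e-01,
         1.23735315e+03],
       [ 0.00000000e+00,  0.00000000e+00,  0.00000000e+00,
         1.00000000e+00]]))
{'time_s': 0.1, 'joints': array([-1.24501637e+00,  5.33255029e-02,  1.61415615e+00,  1.91949841e-05,
        1.47600955e+00, -1.19013760e-01]), 'qvel': array([-1.57945202e-03,  5.66134125e-05, -5.98873916e-03, -5.52043364e-04,
        3.26002717e-04,  9.48994944e-04]), 'joint_efforts': array([-4.79709743e-04, -3.94904029e+01, -3.71362174e+01, -1.02809336e-04,
        3.87382403e-03,  3.82372320e-05]), 'eef_pos': array([ 268.73971879, -563.6632609 ,  238.16478024]), 'ee_rot': array([-3.14134826e+00,  1.88285480e-03, -1.12600421e+00]), 'ft_force': array([0.06243102, 0.9320221 , 0.49826613]), 'ft_torque': array([ 0.00959255, -0.00319639,  0.00568176]), 'finger_gap': 85.29388616450177} 8.0
```

View pics/scene0.png

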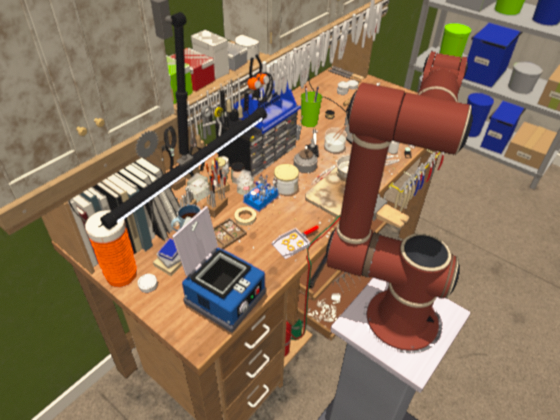

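View pics/top0.png

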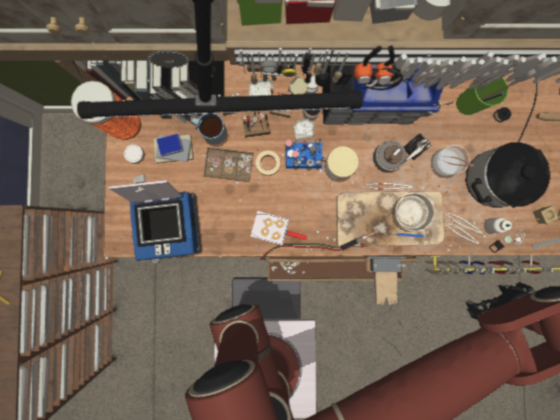

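The scene view shows the finisher at (224,285) with its hatch up at (197,240), and the tray at (290,242) with its handle at (311,231). In the top view the finisher is at (162,225), the tray at (270,228) and the handle at (296,235). A black lamp boom runs over the back of the bench along v≈103.

```bash
python3 - <<'E'
from h import *
for n in ('top','scene'):
    z=np.load(n+'0.npz'); im,d=z['im'],z['d']; P=cloud(n,d)
    hsv=cv2.cvtColor(im,cv2.COLOR_RGB2HSV); H,S,V=[hsv[...,i].astype(int) for i in range(3)]
    ok=d>0
    reg=np.zeros_like(ok)
    if n=='top': reg[205:245,245:312]=1
    else: reg[215:260,265:325]=1
    red=reg&ok&((H<6)|(H>174))&(S>170)&(P[...,2]<60)&(P[...,2]>5)
    q=P[red]; 
    print(n,'red',len(q),np.median(q,0).round(1),q.min(0).round(),q.max(0).round())
    c=np.argwhere(red)[:,::-1].astype(np.float32); r=cv2.minAreaRect(c); print(r,[ray(n,*b,28).round(1)[:2] for b in cv2.boxPoints(r)])
    mid=ray(n,*r[0],25); print('mid',mid)
    # tray walls: height 12..26
    t=reg&ok&(P[...,2]>1.5)&(P[...,2]<30)&~red&(S<80)&(V>120)
    q=P[t]; r=cv2.minAreaRect(q[:,:2].astype(np.float32)); print('tray',len(q),r)
    # blue machine deck
    reg[:]=0
    if n=='top': reg[185:265,120:205]=1
    else: reg[240:330,175:270]=1
    b=reg&ok&(H>95)&(H<125)&(S>130)&(P[...,2]>110)&(P[...,2]<130)
    q=P[b]; r=cv2.minAreaRect(q[:,:2].astype(np.float32)); print('deck',len(q),np.median(q[:,2]),r,'\n',cv2.boxPoints(r))
    # hatch
    reg[:]=0
    if n=='top': reg[170:230,100:200]=1
    else: reg[200:290,165:225]=1
    b=reg&ok&(P[...,2]>150)&(P[...,2]<330)
    q=P[b]; print('hatch',len(q),q.min(0).round(),q.max(0).round())
    for _ in range(3):
        m=q.mean(0); u,s,vt=np.linalg.svd(q-m,full_matrices=False); q=q[abs((q-m)@vt[2])<6]
    print(len(q),m.round(1),vt[2].round(3),q.min(0).round(),q.max(0).round())
    rings=None
    # objects tall within workspace
    if n=='top':
        # height grid
        g=np.full((14,20),-1)
        for i in range(14):
            for j in range(20):
                s=ok&(P[...,0]//50==i+3)&(P[...,1]//50==j-10)
                if s.any(): g[i,j]=np.percentile(P[s][:,2],98)
        print('rows x from 150, cols y from -500'); print(g)
E
```

```text
top red 65 [ 418.5 -102.3   28.1] [ 409. -128.   21.] [428. -74.  34.]
((296.6038818359375, 235.1192169189453), (17.716569900512695, 3.595937490463257), 15.255118370056152) [array([420., -73.]), array([430.8, -76. ]), array([ 416.1, -129.3]), array([ 405.3, -126.3])]
mid [ 417.9631259  -101.35426823   25.        ]
tray 630 ((441.7855529785156, -17.03070068359375), (111.0421371459961, 89.102294921875), 74.3454360961914)
deck 1035 119.78297640158667 ((448.30047607421875, 293.922607421875), (176.18783569335938, 168.96241760253906), 6.36032247543335) 
 [[351.3899  368.12473]
 [370.10767 200.20229]
 [545.21106 219.72049]
 [526.4933  387.64294]]
hatch 1075 [519. 233. 150.] [579. 378. 298.]
959 [540.9 303.9 235.2] [-0.978 -0.109  0.175] [519. 233. 150.] [562. 378. 298.]
rows x from 150, cols y from -500
[[ 560  578  599  617  633  643  648  647  641  702  713  713  301 -796
  -891 -886 -885 -891 -889 -887]
 [ 564  581  596  608  614  613 -344 -342 -342  700  721  720  687 -887
  -891 -887 -885 -888 -888 -890]
 [ 560  560  558 -366 -364 -365 -362 -360 -359 -323  686 -888 -883 -890
  -885 -88
[... 1249 characters left out ...]
((309.5172424316406, 241.79310607910156), (12.62291431427002, 32.71992111206055), 4.763641834259033) [array([359.4,  25.5]), array([ 443.3, -100.3]), array([ 406.5, -125. ]), array([325.2,   2.2])]
mid [383.68423125 -49.61145699  25.        ]
tray 323 ((426.238525390625, -61.82142639160156), (204.5563201904297, 93.26225280761719), 71.93769836425781)
deck 1030 116.86086875552883 ((444.0751953125, 299.4128112792969), (180.44967651367188, 171.9683837890625), 5.455245494842529) 
 [[346.08463 376.43005]
 [362.43338 205.24054]
 [542.0658  222.39557]
 [525.71704 393.58508]]
hatch 1653 [516. 211. 150.] [798. 380. 294.]
1587 [536.9 311.1 224.4] [-0.98  -0.105  0.168] [516. 235. 150.] [561. 380. 294.]
```

```bash
python3 - <<'E'
import cv2
t=cv2.imread('pics/top0.png')[170:270,110:320]; t=cv2.resize(t,None,fx=3.6,fy=3.6,interpolation=cv2.INTER_CUBIC)
cv2.imwrite('pics/c0.png',t)
s=cv2.imread('pics/scene0.png')[195:330,165:335]; s=cv2.resize(s,None,fx=4.4,fy=4.4,interpolation=cv2.INTER_CUBIC)
cv2.imwrite('pics/c1.png',s)
E
```

```text
(no output)
```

View pics/c1.png

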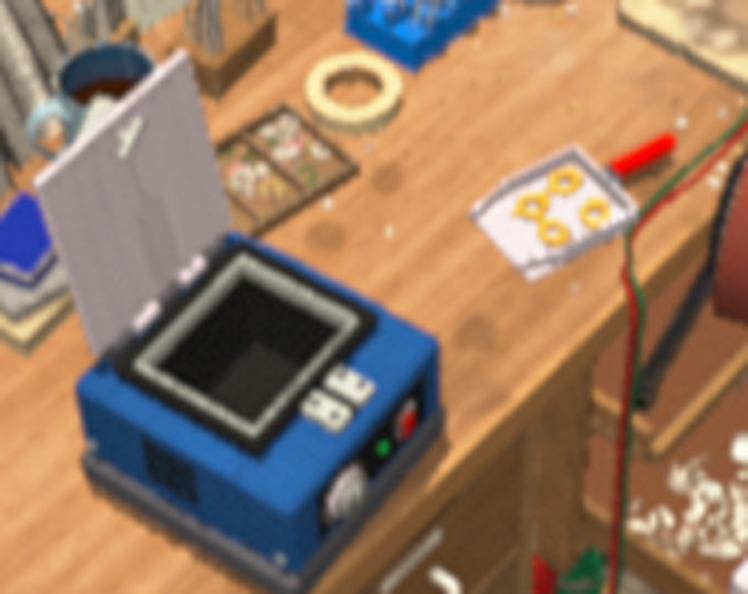

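View pics/c0.png

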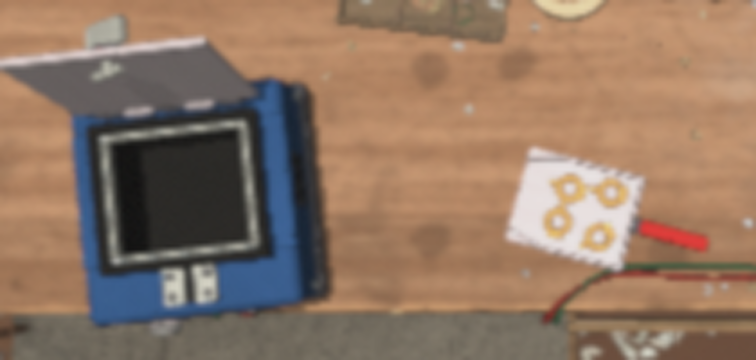

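Crop c1 shows the four rings on the tray, the tongue at (128,135) on the hatch's inner face, and a red-green hose at about (640,215) near the tray. Crop c0 shows the hose running from (545,315) to (750,265), just in front of the handle at (675,235). I'll measure the hose's clearance and the machine's centre.

```bash
python3 - <<'E'
from h import *
z=np.load('top0.npz'); im,d=z['im'],z['d']; P=cloud('top',d)
hsv=cv2.cvtColor(im,cv2.COLOR_RGB2HSV).astype(int)
g=((hsv[...,0]>35)&(hsv[...,0]<95)&(hsv[...,1]>70))
for u in range(268,322,5):
    c=[(v,P[v,u].round()) for v in range(236,262) if g[v,u]]
    print(u,[(v,*p) for v,p in c][:3])
# handle profile
for v in range(226,250,1): print(v,[int(P[v,u,2]) for u in range(284,312,2)])
# rim
ok=np.zeros(d.shape,bool); ok[195:255,130:190]=1
s=ok&(hsv[...,1]<60)&(hsv[...,2]>120)&(P[...,2]>126)&(P[...,2]<145)&(P[...,0]>395)
c=cv2.convexHull(np.argwhere(s)[:,::-1].astype(np.float32)); r=cv2.minAreaRect(np.array([ray('top',*p[0],132)[:2] for p in c],np.float32)); print('rim',r)
s=ok&(hsv[...,1]<60)&(hsv[...,2]>150)&(P[...,0]<400)&(P[...,2]>110)
q=P[s]; print('cheeks',len(q),q.mean(0)); print(cv2.minAreaRect(q[:,:2].astype(np.float32)))
E
```

```text
268 []
273 []
278 []
283 []
288 []
293 [(243, np.float64(392.0), np.float64(-91.0), np.float64(5.0))]
298 [(243, np.float64(392.0), np.float64(-107.0), np.float64(5.0))]
303 []
308 []
313 []
318 []
226 [0, 15, 1, 0, -5, 5, 4, 1, 0, -1, 0, -1, -2, -3]
227 [7, 20, 0, -1, -3, 0, 0, 2, 3, 0, 0, 2, -1, -3]
228 [4, 15, 1, -2, -3, -1, 3, -1, 0, -1, 0, 1, -5, 2]
229 [2, 20, 0, 3, -2, -1, 0, 2, -2, 1, 2, 1, -2, 5]
230 [2, 21, -2, 2, 0, 0, 1, -3, 0, 2, 1, 0, -1, 3]
231 [0, 21, 24, 27, 0, 3, -2, -3, 0, -1, 0, 2, 3, -1]
232 [2, 18, 24, 28, 31, 23, -1, 1, -2, 0, 5, 1, 0, 0]
233 [10, 16, 28, 21, 28, 29, 20, 25, -3, -1, -2, -2, 0, -5]
234 [17, 17, 30, 27, 24, 27, 27, 28, 26, 2, 0, 0, 0, 0]
235 [21, -3, 2, 24, 27, 28, 29, 28, 30, 22, 28, -1, 0, 2]
236 [21, 0, -2, 1, 2, 27, 27, 26, 26, 28, 30, 30, 3, 0]
237 [20, -3, -1, 0, -1, 0, 26, 26, 26, 28, 30, 27, -5, 0]
238 [2, -1, -1, 6, -3, 4, 0, 1, 23, 27, 30, 26, 2, -1]
239 [-4, -4, -3, 2, -1, 1, 3, 0, -2, -2, 27, -6, 2, -3]
240 [-1, 0, 0, 3, 2, -1, 0, -1, 1, 0, 1, 1, -1, -2]
241 [4, -4, 0, 0, -1, 1, 1, -2, 1, 0, 3, -1, 0, 1]
242 [-1, 3, 2, 0, 2, 1, 0, -3, 4, 2, 0, 0, 4, -1]
243 [4, 10, 7, 11, 4, 4, 9, 5, 6, 8, 10, 5, 9, 2]
244 [4, 6, 7, 6, 6, 9, 3, 3, 4, 5, 6, 9, 4, 3]
245 [7, 5, 6, 7, 6, 2, -1, 0, 0, 0, 0, 0, 0, -3]
246 [7, 10, 6, 11, 10, 7, 9, 3, 3, 5, 1, 1, 3, 0]
247 [2, 0, 2, -1, -1, 1, 11, 4, 6, 7, 7, 4, 9, 4]
248 [-1, -2, 1, -1, -4, 0, -4, -3, -2, -2, 1, 0, -3, 0]
249 [6, -2, -2, 1, 2, 1, -3, 0, 0, 3, -3, 0, 1, 0]
rim ((460.9965515136719, 298.52935791015625), (131.75428771972656, 114.85327911376953), 6.072343349456787)
cheeks 92 [383.01645767 289.55012794 128.74732611]
((383.18707275390625, 291.0049133300781), (26.71601676940918, 44.462215423583984), 6.927615642547607)
```

```bash
python3 - <<'E'
from h import *
print(ray('top',160,223.3,132))
z=np.load('top0.npz'); P=cloud('top',z['d'])
# wing behind hatch, and things behind
m=np.zeros((420,560),bool); m[165:185,128:152]=1
q=P[m&(P[...,2]>200)]; print(len(q),q.min(0).round(),q.max(0).round())
q=q[q[:,0]>566]; print(len(q), q.round(0)[::3])
o=observe(); print(o['eef_pos'])
# to tray pregrasp: tool frame deltas
from scipy.spatial.transform import Rotation as R
r=R.from_euler('xyz',o['ee_rot']); print(r.inv().apply(np.array([418,-101,119])-o['eef_pos']).round(1))
E
```

```text
[456.33395269 295.51513683 132.        ]
139 [456. -13. 267.] [ 579.  329. 1237.]
49 [[578. 299. 286.]
 [576. 308. 278.]
 [575. 299. 285.]
 [575. 318. 272.]
 [574. 308. 280.]
 [573. 299. 285.]
 [574. 293. 279.]
 [572. 317. 274.]
 [571. 307. 282.]
 [570. 298. 287.]
 [571. 293. 281.]
 [570. 318. 272.]
 [568. 307. 283.]
 [568. 298. 288.]
 [568. 292. 281.]
 [567. 316. 276.]
 [566. 293. 278.]]
[ 268.73971879 -563.6632609   238.16478024]
[-353.2 -333.8  119.9]
```

Request:
drive_tool:
  plan:
    - {"fingers":-0.2,"dx":-353,"dy":-334,"dz":60,"wz":-49}
    - {"fingers":-0.2,"dx":-353,"dy":-334,"dz":60,"wz":-49}
    - {"fingers":-0.2,"dx":-353,"dy":-334,"dz":60,"wz":-49}
    - {"fingers":-0.2,"dx":-353,"dy":-334,"dz":60,"wz":-49}
    - {"fingers":-0.2,"dx":-353,"dy":-334,"dz":60,"wz":-49}
    - {"fingers":-0.2,"dx":-353,"dy":-334,"dz":60,"wz":-49}
    - {"fingers":-0.2,"dx":-353,"dy":-334,"dz":60,"wz":-49}
    - {"fingers":-0.2,"dx":-353,"dy":-334,"dz":60,"wz":-49}
    - {"fingers":-0.2,"dx":-353,"dy":-334,"dz":60,"wz":-49}
    - {"fingers":-0.2,"dx":-353,"dy":-334,"dz":60,"wz":-49}
  grip_force: 80

```text
invalid input
```

Request:
drive_tool:
  plan:
    - {"fingers":-0.2,"dx":-353,"dy":-334,"dz":60,"wx":0,"wy":0,"wz":-49}
    - {"fingers":-0.2,"dx":-353,"dy":-334,"dz":60,"wx":0,"wy":0,"wz":-49}
    - {"fingers":-0.2,"dx":-353,"dy":-334,"dz":60,"wx":0,"wy":0,"wz":-49}
    - {"fingers":-0.2,"dx":-353,"dy":-334,"dz":60,"wx":0,"wy":0,"wz":-49}
    - {"fingers":-0.2,"dx":-353,"dy":-334,"dz":60,"wx":0,"wy":0,"wz":-49}
    - {"fingers":-0.2,"dx":-353,"dy":-334,"dz":60,"wx":0,"wy":0,"wz":-49}
    - {"fingers":-0.2,"dx":-353,"dy":-334,"dz":60,"wx":0,"wy":0,"wz":-49}
    - {"fingers":-0.2,"dx":-353,"dy":-334,"dz":60,"wx":0,"wy":0,"wz":-49}
    - {"fingers":-0.2,"dx":-353,"dy":-334,"dz":60,"wx":0,"wy":0,"wz":-49}
    - {"fingers":-0.2,"dx":-353,"dy":-334,"dz":60,"wx":0,"wy":0,"wz":-49}
  grip_force: 80

```text
time_s: 1.35
eef_pos: [418.2, -101.4, 178.8]
ee_rot: [-3.141, 0.001, -0.27]
ft_force: [-0.1, -0.1, -0.6]
finger_gap: 34.3
```

Request:
drive_tool:
  plan:
    - {"fingers":-0.2,"dx":0,"dy":0,"dz":50,"wx":0,"wy":0,"wz":0}
    - {"fingers":-0.2,"dx":0,"dy":0,"dz":100,"wx":0,"wy":0,"wz":0}
    - {"fingers":-0.2,"dx":0,"dy":0,"dz":140,"wx":0,"wy":0,"wz":0}
    - {"fingers":-0.2,"dx":0,"dy":0,"dz":155,"wx":0,"wy":0,"wz":0}
    - {"fingers":-0.2,"dx":0,"dy":0,"dz":160,"wx":0,"wy":0,"wz":0}
    - {"fingers":-1,"dx":0,"dy":0,"dz":160,"wx":0,"wy":0,"wz":0}
    - {"fingers":-1,"dx":0,"dy":0,"dz":160,"wx":0,"wy":0,"wz":0}
    - {"fingers":-1,"dx":0,"dy":0,"dz":160,"wx":0,"wy":0,"wz":0}
    - {"fingers":-1,"dx":0,"dy":0,"dz":160,"wx":0,"wy":0,"wz":0}
    - {"fingers":-1,"dx":0,"dy":0,"dz":160,"wx":0,"wy":0,"wz":0}
  grip_force: 80

```text
time_s: 2.6
eef_pos: [419.2, -102.0, 20.4]
ee_rot: [3.141, -0.001, -0.27]
ft_force: [-2.6, -2.3, 6.3]
finger_gap: 11.9
```

Request:
drive_tool:
  plan:
    - {"fingers":-1,"dx":0,"dy":0,"dz":-8,"wx":0,"wy":0,"wz":0}
    - {"fingers":-1,"dx":0,"dy":0,"dz":-22,"wx":0,"wy":0,"wz":0}
    - {"fingers":-1,"dx":0,"dy":0,"dz":-45,"wx":0,"wy":0,"wz":0}
    - {"fingers":-1,"dx":0,"dy":0,"dz":-75,"wx":0,"wy":0,"wz":0}
    - {"fingers":-1,"dx":0,"dy":0,"dz":-105,"wx":0,"wy":0,"wz":0}
    - {"fingers":-1,"dx":0,"dy":0,"dz":-140,"wx":0,"wy":0,"wz":0}
    - {"fingers":-1,"dx":0,"dy":0,"dz":-175,"wx":0,"wy":0,"wz":0}
    - {"fingers":-1,"dx":0,"dy":0,"dz":-205,"wx":0,"wy":0,"wz":0}
    - {"fingers":-1,"dx":0,"dy":0,"dz":-225,"wx":0,"wy":0,"wz":0}
    - {"fingers":-1,"dx":0,"dy":0,"dz":-235,"wx":0,"wy":0,"wz":0}
  grip_force: 80

```text
time_s: 3.85
eef_pos: [419.0, -101.9, 256.5]
ee_rot: [3.141, -0.003, -0.27]
ft_force: [-0.0, 0.0, -2.9]
finger_gap: 11.9
```

```bash
python3 - <<'E'
from h import *
o=observe(); print(o['eef_pos'],o['ee_rot'],o['ft_force'],o['ft_torque'],o['finger_gap'],o['joints'])
im,d=snap('scene','s1.png'); 
cv2.imwrite('pics/s1c.png',cv2.cvtColor(cv2.resize(im[90:340,150:420],None,fx=2.4,fy=2.4),cv2.COLOR_RGB2BGR))
from scipy.spatial.transform import Rotation as R
B=np.array([456.5,296.5]); u=np.array([.994,.108]); v=np.array([-.108,.994])
r=R.from_euler('xyz',o['ee_rot'])
for s,z in((-130,257),(-109,257)):
    p=np.append(B+v*s,z); print(p,r.inv().apply(p-o['eef_pos']).round(1))
E
```

```text
[ 418.99309324 -101.85223491  256.54702761] [ 3.14113621e+00 -2.70872033e-03 -2.69727136e-01] [-0.04012954  0.03859389 -2.8517123 ] [-0.18165675  0.06417652 -0.0251025 ] 11.9241995286999 [-4.11359119e-01 -4.51939988e-01  2.01920246e+00 -6.95174090e-05
  1.57158415e+00 -1.41631515e-01]
[470.54 167.28 257.  ] [ -22.  -273.1   -0.6]
[468.272 188.154 257.   ] [ -29.8 -292.7   -0.7]
```

View pics/s1c.png

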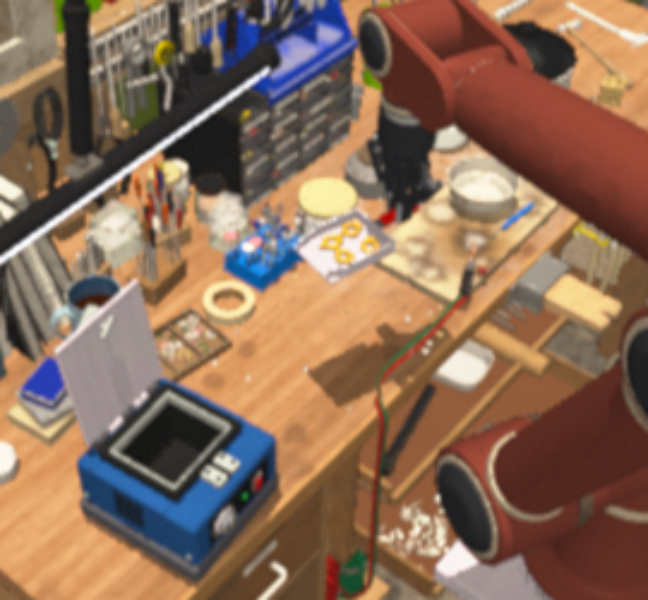

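The picture shows the tray held level with all four rings on it, at about (345,243). Next I'll move it smoothly to the pre-pour pose.

Request:
drive_tool:
  plan:
    - {"fingers":-1,"dx":-1,"dy":-10,"dz":0,"wx":0,"wy":0,"wz":-1}
    - {"fingers":-1,"dx":-3,"dy":-32,"dz":0,"wx":0,"wy":0,"wz":-3}
    - {"fingers":-1,"dx":-5,"dy":-66,"dz":0,"wx":0,"wy":0,"wz":-6}
    - {"fingers":-1,"dx":-8,"dy":-106,"dz":0,"wx":0,"wy":0,"wz":-9}
    - {"fingers":-1,"dx":-12,"dy":-150,"dz":0,"wx":0,"wy":0,"wz":-12}
    - {"fingers":-1,"dx":-15,"dy":-192,"dz":0,"wx":0,"wy":0,"wz":-15}
    - {"fingers":-1,"dx":-18,"dy":-228,"dz":0,"wx":0,"wy":0,"wz":-18}
    - {"fingers":-1,"dx":-20,"dy":-254,"dz":0,"wx":0,"wy":0,"wz":-20}
    - {"fingers":-1,"dx":-22,"dy":-268,"dz":0,"wx":0,"wy":0,"wz":-21}
    - {"fingers":-1,"dx":-22,"dy":-273,"dz":0,"wx":0,"wy":0,"wz":-21.7}

```text
time_s: 5.15
eef_pos: [470.3, 167.5, 256.0]
ee_rot: [3.139, -0.001, 0.111]
ft_force: [-0.0, 0.2, -2.4]
finger_gap: 11.5
```

```bash
python3 - <<'E'
from h import *
o=observe(); print(o['eef_pos'],o['ee_rot'],o['ft_force'],o['joints'])
im,d=snap('top'); P=cloud('top',d); 
hsv=cv2.cvtColor(im,cv2.COLOR_RGB2HSV).astype(int)
y=(hsv[...,0]>12)&(hsv[...,0]<28)&(hsv[...,1]>150)&(P[...,2]>200)&(P[...,2]<290)&(P[...,0]>400)&(P[...,0]<520)&(P[...,1]>180)
q=P[y]; print('rings',len(q),q.mean(0),q.min(0),q.max(0))
t=(hsv[...,1]<50)&(hsv[...,2]>150)&(P[...,2]>215)&(P[...,2]<275)&(P[...,0]>380)&(P[...,0]<520)&(P[...,1]>190)&(P[...,1]<370)
q=P[t|y]; print(cv2.minAreaRect(q[:,:2].astype(np.float32)),np.percentile(q[:,2],[5,50,95]))
E
```

```text
[470.31115439 167.53174142 255.97257471] [ 3.13934130e+00 -1.12649586e-03  1.10563222e-01] [-0.02866689  0.23332603 -2.41411287] [ 0.19431302 -0.26485967  1.87903643 -0.00234     1.5264818   0.08385364]<stdin>:6: RuntimeWarning: Mean of empty slice.
  ret = um.true_divide(
Traceback (most recent call last):
ValueError: zero-size array to reduction operation minimum which has no identity
```

Request:
drive_tool:
  plan:
    - {"fingers":-1,"dx":0,"dy":0,"dz":0,"wx":-6,"wy":0,"wz":0}
    - {"fingers":-1,"dx":0,"dy":-2,"dz":0,"wx":-12,"wy":0,"wz":0}
    - {"fingers":-1,"dx":0,"dy":-4,"dz":0,"wx":-18,"wy":0,"wz":0}
    - {"fingers":-1,"dx":0,"dy":-7,"dz":0,"wx":-24,"wy":0,"wz":0}
    - {"fingers":-1,"dx":0,"dy":-10,"dz":0,"wx":-30,"wy":0,"wz":0}
    - {"fingers":-1,"dx":0,"dy":-14,"dz":0,"wx":-36,"wy":0,"wz":0}
    - {"fingers":-1,"dx":0,"dy":-18,"dz":0,"wx":-42,"wy":0,"wz":0}
    - {"fingers":-1,"dx":0,"dy":-21,"dz":0,"wx":-46,"wy":0,"wz":0}
    - {"fingers":-1,"dx":0,"dy":-21,"dz":0,"wx":-46,"wy":0,"wz":0}
    - {"fingers":-1,"dx":0,"dy":-21,"dz":0,"wx":-46,"wy":0,"wz":0}
  grip_force: 100

```text
time_s: 6.45
eef_pos: [468.5, 187.9, 256.6]
ee_rot: [2.338, -0.002, 0.109]
ft_force: [0.4, -1.1, -1.5]
finger_gap: 11.2
```

```bash
python3 - <<'E'
from h import *
o=observe(); print(o['eef_pos'],o['ee_rot'],o['ft_force'],o['joints'],o['finger_gap'])
im,d=snap('scene')
cv2.imwrite('pics/s2c.png',cv2.cvtColor(cv2.resize(im[120:340,150:350],None,fx=2.7,fy=2.7),cv2.COLOR_RGB2BGR))
E
```

```text
[468.52978212 187.87756427 256.59425424] [ 2.33838191 -0.00240648  0.10931561] [ 0.36713639 -1.05044617 -1.54456928] [ 0.58088587  0.01408351  1.76410756 -0.71011685  1.74716209  0.4843114 ] 11.206228119844079
```

View pics/s2c.png

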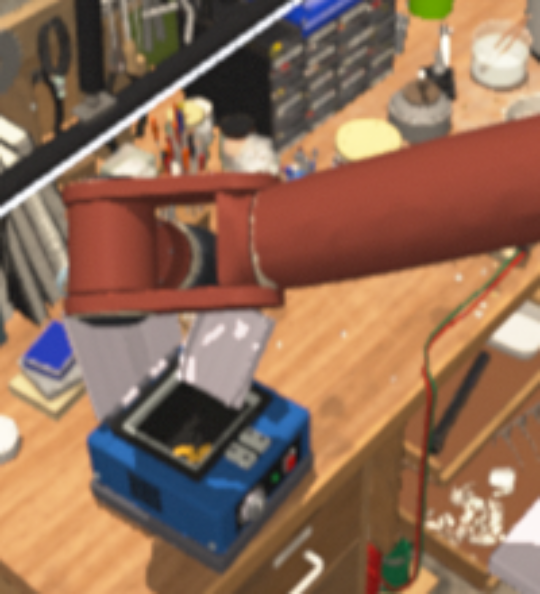

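The rings are visible in the bowl at about (190,450), and the visible part of the tray is bare.

```bash
python3 - <<'E'
from h import *
from scipy.spatial.transform import Rotation as R
o=observe(); r=R.from_euler('xyz',o['ee_rot']); rt=R.from_euler('xyz',[np.pi,0,.108])
print(r.inv().apply(np.array([459,-30,250])-o['eef_pos']).round(1), np.degrees((r.inv()*rt).as_rotvec()).round(1))
E
```

```text
[-33.3 144.8 159.8] [46.  -0.2 -0. ]
```

Request:
drive_tool:
  plan:
    - {"fingers":-1,"dx":-1,"dy":4,"dz":5,"wx":8,"wy":0,"wz":0}
    - {"fingers":-1,"dx":-3,"dy":14,"dz":16,"wx":17,"wy":0,"wz":0}
    - {"fingers":-1,"dx":-7,"dy":30,"dz":33,"wx":26,"wy":0,"wz":0}
    - {"fingers":-1,"dx":-11,"dy":50,"dz":55,"wx":35,"wy":0,"wz":0}
    - {"fingers":-1,"dx":-17,"dy":75,"dz":82,"wx":42,"wy":0,"wz":0}
    - {"fingers":-1,"dx":-23,"dy":100,"dz":110,"wx":45,"wy":0,"wz":0}
    - {"fingers":-1,"dx":-28,"dy":120,"dz":133,"wx":46,"wy":0,"wz":0}
    - {"fingers":-1,"dx":-31,"dy":136,"dz":150,"wx":46,"wy":0,"wz":0}
    - {"fingers":-1,"dx":-33,"dy":144,"dz":159,"wx":46,"wy":0,"wz":0}
    - {"fingers":-1,"dx":-33,"dy":145,"dz":160,"wx":46,"wy":0,"wz":0}

```text
time_s: 7.75
eef_pos: [459.3, -30.9, 250.4]
ee_rot: [3.141, -0.004, 0.108]
ft_force: [0.8, 0.8, -1.1]
finger_gap: 11.2
```

```bash
python3 - <<'E'
from h import *
o=observe(); print(o['eef_pos'],o['ee_rot'],o['ft_force'],o['ft_torque'],o['joints'])
im,d=snap('scene'); P=cloud('scene',d)
hsv=cv2.cvtColor(im,cv2.COLOR_RGB2HSV).astype(int)
t=(hsv[...,1]<60)&(hsv[...,2]>120)&(P[...,2]>200)&(P[...,2]<275)&(P[...,0]>390)&(P[...,0]<510)&(P[...,1]>-10)&(P[...,1]<130)
q=P[t]; print(len(q)); 
fl=q.copy()
for _ in range(4):
    m=np.median(fl,0); m=fl.mean(0);u,s,vt=np.linalg.svd(fl-m,full_matrices=False); fl=fl[abs((fl-m)@vt[2])<4]
print(m,vt[2],len(fl))
y=(hsv[...,0]>12)&(hsv[...,0]<28)&(hsv[...,1]>150)&(P[...,2]>215)&(P[...,2]<275)&(P[...,0]>390)&(P[...,0]<510)&(P[...,1]>-10)&(P[...,1]<130); print('yellow',y.sum())
cv2.imwrite('pics/s3c.png',cv2.cvtColor(cv2.resize(im[130:340,150:350],None,fx=2.7,fy=2.7),cv2.COLOR_RGB2BGR))
E
```

```text
[459.26527836 -30.85812372 250.40045759] [ 3.14109377 -0.0037381   0.10770426] [ 0.77870088  0.84985584 -1.06132982] [-0.09575669 -0.00160349 -0.01741665] [-2.29452406e-01 -3.68305595e-01  1.96902834e+00  7.66219863e-04
  1.53717724e+00 -3.37180077e-01]
784
[449.91742116  65.64627914 230.98462234] [-0.01668515 -0.03985106 -0.99906631] 375
yellow 0
```

View pics/s3c.png

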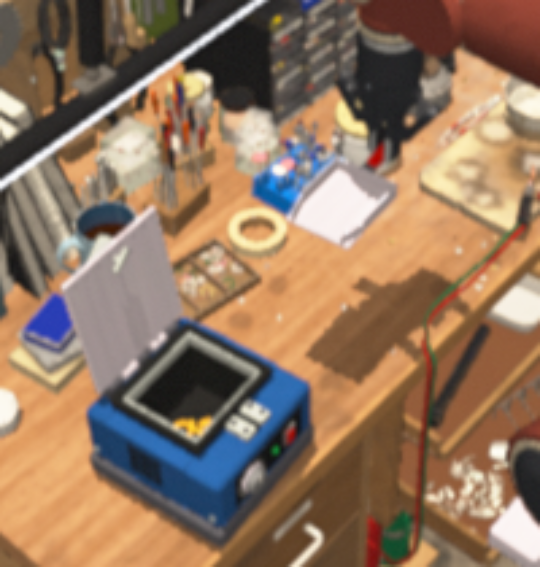

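The tray is empty at about (345,205), and two or more rings are visible in the bowl. I'll set it down.

Request:
drive_tool:
  plan:
    - {"fingers":-1,"dx":0,"dy":0,"dz":20,"wx":2,"wy":0,"wz":0}
    - {"fingers":-1,"dx":0,"dy":0,"dz":60,"wx":2,"wy":0,"wz":0}
    - {"fingers":-1,"dx":0,"dy":0,"dz":105,"wx":2,"wy":0,"wz":0}
    - {"fingers":-1,"dx":0,"dy":0,"dz":150,"wx":2,"wy":0,"wz":0}
    - {"fingers":-1,"dx":0,"dy":0,"dz":190,"wx":2,"wy":0,"wz":0}
    - {"fingers":-1,"dx":0,"dy":0,"dz":212,"wx":2,"wy":0,"wz":0}
    - {"fingers":-1,"dx":0,"dy":0,"dz":222,"wx":2,"wy":0,"wz":0}
    - {"fingers":-1,"dx":0,"dy":0,"dz":227,"wx":2,"wy":0,"wz":0}
    - {"fingers":-1,"dx":0,"dy":0,"dz":229,"wx":2,"wy":0,"wz":0}
    - {"fingers":-1,"dx":0,"dy":0,"dz":229,"wx":2,"wy":0,"wz":0}

```text
time_s: 9.05
eef_pos: [460.9, -30.5, 22.1]
ee_rot: [-3.107, -0.005, 0.109]
ft_force: [0.0, 0.3, -1.7]
finger_gap: 10.9
```

Request:
drive_tool:
  plan:
    - {"fingers":-1,"dx":0,"dy":0,"dz":1.5,"wx":0,"wy":0,"wz":0}
    - {"fingers":-1,"dx":0,"dy":0,"dz":2.5,"wx":0,"wy":0,"wz":0}
    - {"fingers":-0.8,"dx":0,"dy":0,"dz":2.5,"wx":0,"wy":0,"wz":0}
    - {"fingers":-0.6,"dx":0,"dy":0,"dz":2.5,"wx":0,"wy":0,"wz":0}
    - {"fingers":-0.3,"dx":0,"dy":0,"dz":1,"wx":0,"wy":0,"wz":0}
    - {"fingers":-0.3,"dx":0,"dy":0,"dz":0,"wx":0,"wy":0,"wz":0}
    - {"fingers":-0.3,"dx":0,"dy":0,"dz":-25,"wx":0,"wy":0,"wz":0}
    - {"fingers":-0.3,"dx":0,"dy":0,"dz":-70,"wx":0,"wy":0,"wz":0}
    - {"fingers":-0.3,"dx":0,"dy":0,"dz":-125,"wx":0,"wy":0,"wz":0}
    - {"fingers":-0.3,"dx":0,"dy":0,"dz":-185,"wx":0,"wy":0,"wz":0}

```text
time_s: 10.3
eef_pos: [460.0, -36.8, 208.4]
ee_rot: [-3.107, -0.004, 0.109]
ft_force: [0.7, 0.3, 0.1]
finger_gap: 29.8
```

```bash
python3 - <<'E'
from h import *
o=observe(); print(o['eef_pos'],o['ee_rot'],o['ft_force'])
from scipy.spatial.transform import Rotation as R
im,d=snap('scene','s4.png'); P=cloud('scene',d)
hsv=cv2.cvtColor(im,cv2.COLOR_RGB2HSV).astype(int)
t=(hsv[...,1]<60)&(hsv[...,2]>120)&(P[...,2]>-3)&(P[...,2]<30)&(P[...,0]>390)&(P[...,0]<510)&(P[...,1]>-10)&(P[...,1]<130)
q=P[t]; fl=q[q[:,2]<9]; print(len(q),q.max(0),fl[:,2].mean(),np.linalg.svd(fl-fl.mean(0),full_matrices=False)[2][2])
r=R.from_euler('xyz',o['ee_rot']); u=np.array([.994,.108,0]); v=np.array([-.108,.994,0]); O=np.array([448.5,296.5,0])
rt=R.from_euler('xyz',[np.pi,0,.108+np.pi/2]).as_matrix()
# behind hatch point: own x 140, own y -45
for ox,oy,z in((150,-45,360),):
    p=O+u*ox+v*oy+[0,0,z]; print(p,r.inv().apply(p-o['eef_pos']).round(1))
E
```

```text
[460.01530977 -36.75613681 208.36725951] [-3.10714615 -0.00441132  0.10872309] [0.70923205 0.32316783 0.09821007]
634 [500.76301876 115.47711748  22.24257016] 1.4167179098359977 [-0.01326249 -0.00663185 -0.99989006]
[602.46 267.97 360.  ] [ 175.3 -292.5 -140.9]
```

Request:
drive_tool:
  plan:
    - {"fingers":-0.6,"dx":0,"dy":0,"dz":-40,"wx":-2,"wy":0,"wz":0}
    - {"fingers":-1,"dx":10,"dy":-15,"dz":-90,"wx":-2,"wy":0,"wz":0}
    - {"fingers":-1,"dx":35,"dy":-55,"dz":-130,"wx":-2,"wy":0,"wz":0}
    - {"fingers":-1,"dx":65,"dy":-105,"dz":-141,"wx":-2,"wy":0,"wz":0}
    - {"fingers":-1,"dx":95,"dy":-155,"dz":-141,"wx":-2,"wy":0,"wz":0}
    - {"fingers":-1,"dx":125,"dy":-205,"dz":-141,"wx":-2,"wy":0,"wz":0}
    - {"fingers":-1,"dx":150,"dy":-250,"dz":-141,"wx":-2,"wy":0,"wz":0}
    - {"fingers":-1,"dx":170,"dy":-280,"dz":-141,"wx":-2,"wy":0,"wz":0}
    - {"fingers":-1,"dx":175,"dy":-292,"dz":-141,"wx":-2,"wy":0,"wz":0}
    - {"fingers":-1,"dx":175,"dy":-292,"dz":-141,"wx":-2,"wy":0,"wz":0}

```text
time_s: 11.6
eef_pos: [604.3, 266.9, 370.9]
ee_rot: [3.135, -0.018, 0.109]
ft_force: [0.5, 0.5, 1.1]
finger_gap: -0.2
```

```bash
cat > sweep.py <<'E'
from h import *
from scipy.spatial.transform import Rotation as R
import sys
u=np.array([.994,.108,0]); v=np.array([-.108,.994,0]); O=np.array([448.5,296.5,0])
def own(p): p=np.array(p)-O; return np.array([p@u,p@v,p[2]])
def delta(oo,yaw=.108):
    o=observe(); r=R.from_euler('xyz',o['ee_rot']); p=O+u*oo[0]+v*oo[1]+[0,0,oo[2]]
    w=np.degrees((r.inv()*R.from_euler('xyz',[np.pi,0,yaw])).as_rotvec())
    return r.inv().apply(p-o['eef_pos']).round(1),w.round(1)
def contact(th,s=140,f=14.5):
    t=np.radians(th); return 77-s*np.cos(t)+3*np.sin(t)+f, -46, 135+s*np.sin(t)+3*np.cos(t)+8
E
python3 - <<'E'
from sweep import *
print(own(observe()['eef_pos']))
print(delta((150,-46,275)))
for th in (100,97,92,86,80,74,68): c=contact(th); print(th,np.round(c,1),delta(c))
E
```

```text
[151.62571662 -46.26470362 370.88427189]
(array([-3.4, -0.9, 95.8]), array([ 0.4, -1. ,  0.1]))
100 [118.8 -46.  280.4] (array([-34.5,  -0.9,  89.9]), array([ 0.4, -1. ,  0.1]))
97 [111.5 -46.  281.6] (array([-41.7,  -0.9,  88.5]), array([ 0.4, -1. ,  0.1]))
92 [ 99.4 -46.  282.8] (array([-53.9,  -0.9,  87.1]), array([ 0.4, -1. ,  0.1]))
86 [ 84.7 -46.  282.9] (array([-68.5,  -0.9,  86.8]), array([ 0.4, -1. ,  0.1]))
80 [ 70.1 -46.  281.4] (array([-83.1,  -1. ,  88. ]), array([ 0.4, -1. ,  0.1]))
74 [ 55.8 -46.  278.4] (array([-97.5,  -1. ,  90.7]), array([ 0.4, -1. ,  0.1]))
68 [ 41.8 -46.  273.9] (array([-111.6,   -1. ,   94.9]), array([ 0.4, -1. ,  0.1]))
```

Request:
drive_tool:
  plan:
    - {"fingers":-1,"dx":0,"dy":-1,"dz":45,"wx":0.4,"wy":-1,"wz":0}
    - {"fingers":-1,"dx":0,"dy":-1,"dz":85,"wx":0.4,"wy":-1,"wz":0}
    - {"fingers":-1,"dx":-3,"dy":-1,"dz":92,"wx":0.4,"wy":-1,"wz":0}
    - {"fingers":-1,"dx":-15,"dy":-1,"dz":92,"wx":0.4,"wy":-1,"wz":0}
    - {"fingers":-1,"dx":-28,"dy":-1,"dz":91,"wx":0.4,"wy":-1,"wz":0}
    - {"fingers":-1,"dx":-40,"dy":-1,"dz":89,"wx":0.4,"wy":-1,"wz":0}
    - {"fingers":-1,"dx":-54,"dy":-1,"dz":87,"wx":0.4,"wy":-1,"wz":0}
    - {"fingers":-1,"dx":-68,"dy":-1,"dz":87,"wx":0.4,"wy":-1,"wz":0}
    - {"fingers":-1,"dx":-83,"dy":-1,"dz":88,"wx":0.4,"wy":-1,"wz":0}
    - {"fingers":-1,"dx":-97,"dy":-1,"dz":91,"wx":0.4,"wy":-1,"wz":0}

```text
time_s: 12.85
eef_pos: [508.4, 256.9, 278.0]
ee_rot: [-3.141, -0.001, 0.11]
ft_force: [1.0, 0.9, 1.2]
finger_gap: 0.3
```

```bash
python3 - <<'E'
from sweep import *
o=observe(); print(own(o['eef_pos']),o['ft_force'],o['ee_rot'])
im,d=snap('scene'); P=cloud('scene',d)
hsv=cv2.cvtColor(im,cv2.COLOR_RGB2HSV).astype(int)
Q=(P-O); X=Q@u; Y=Q@v
t=(hsv[...,1]<60)&(hsv[...,2]>90)&(P[...,2]>150)&(P[...,2]<300)&(abs(Y-10)<60)&(X>-40)&(X<140)
q=np.stack([X,Y,P[...,2]],-1)[t]
for _ in range(4):
    m=q.mean(0); vt=np.linalg.svd(q-m,full_matrices=False)[2]; q=q[abs((q-m)@vt[2])<6]
print(len(q),m,vt[2])
for th in (68,61,54,47,40,33,27,21,16,11,8): c=contact(th); print(th,np.round(c,1),delta(c)[0])
E
```

```text
[ 55.22099287 -45.85012115 278.04582654] [1.0050355  0.88674683 1.17618085] [-3.14101110e+00 -7.42210439e-04  1.09575006e-01]
558 [ 49.06317582  14.96399544 223.64102013] [0.96794368 0.00574712 0.25110159]
68 [ 41.8 -46.  273.9] [-11.8   0.2   3.3]
61 [ 26.3 -46.  266.9] [-27.4   0.2  10.4]
54 [ 11.6 -46.  258. ] [-42.    0.1  19.3]
47 [ -1.8 -46.  247.4] [-55.4   0.1  29.9]
40 [-13.8 -46.  235.3] [-67.4   0.1  42. ]
33 [-24.3 -46.  221.8] [-77.8   0.1  55.6]
27 [-31.9 -46.  209.2] [-85.4   0.1  68.1]
21 [-38.1 -46.  196. ] [-91.6   0.1  81.4]
16 [-42.2 -46.  184.5] [-95.7   0.1  92.9]
11 [-45.4 -46.  172.7] [-9.880e+01  1.000e-01  1.047e+02]
8 [-46.7 -46.  165.5] [-1.002e+02  1.000e-01  1.119e+02]
```

Request:
drive_tool:
  plan:
    - {"fingers":-1,"dx":-12,"dy":0,"dz":3,"wx":0,"wy":0,"wz":0}
    - {"fingers":-1,"dx":-27,"dy":0,"dz":10,"wx":0,"wy":0,"wz":0}
    - {"fingers":-1,"dx":-42,"dy":0,"dz":19,"wx":0,"wy":0,"wz":0}
    - {"fingers":-1,"dx":-55,"dy":0,"dz":30,"wx":0,"wy":0,"wz":0}
    - {"fingers":-1,"dx":-67,"dy":0,"dz":42,"wx":0,"wy":0,"wz":0}
    - {"fingers":-1,"dx":-78,"dy":0,"dz":56,"wx":0,"wy":0,"wz":0}
    - {"fingers":-1,"dx":-85,"dy":0,"dz":68,"wx":0,"wy":0,"wz":0}
    - {"fingers":-1,"dx":-92,"dy":0,"dz":81,"wx":0,"wy":0,"wz":0}
    - {"fingers":-1,"dx":-96,"dy":0,"dz":93,"wx":0,"wy":0,"wz":0}
    - {"fingers":-1,"dx":-99,"dy":0,"dz":105,"wx":0,"wy":0,"wz":0}

```text
time_s: 14.15
eef_pos: [407.9, 245.9, 171.5]
ee_rot: [-3.141, 0.002, 0.11]
ft_force: [0.9, 0.7, 0.7]
finger_gap: -0.0
```

```bash
python3 - <<'E'
from sweep import *
o=observe(); print(own(o['eef_pos']),o['ft_force'],o['ee_rot'])
for th in (8,6,5,4,3.5): c=contact(th); print(th,np.round(c,1),delta(c)[0])
E
```

```text
[-45.80074522 -45.9068126  171.54898005] [0.94575093 0.74701103 0.68727555] [-3.14135740e+00  2.19892009e-03  1.10138582e-01]
8 [-46.7 -46.  165.5] [-0.9  0.1  6.1]
6 [-47.4 -46.  160.6] [-1.6  0.1 10.9]
5 [-47.7 -46.  158.2] [-1.9  0.1 13.4]
4 [-47.9 -46.  155.8] [-2.1  0.1 15.8]
3.5 [-48.1 -46.  154.5] [-2.2  0.1 17. ]
```

Request:
drive_tool:
  plan:
    - {"fingers":-1,"dx":-1,"dy":0,"dz":6,"wx":0,"wy":0,"wz":0}
    - {"fingers":-1,"dx":-2,"dy":0,"dz":11,"wx":0,"wy":0,"wz":0}
    - {"fingers":-1,"dx":-2,"dy":0,"dz":15,"wx":0,"wy":0,"wz":0}
    - {"fingers":-1,"dx":-2,"dy":0,"dz":16,"wx":0,"wy":0,"wz":0}
    - {"fingers":-1,"dx":-2,"dy":0,"dz":0,"wx":0,"wy":0,"wz":0}
    - {"fingers":-1,"dx":-2,"dy":20,"dz":-50,"wx":0,"wy":0,"wz":0}
    - {"fingers":-0.4,"dx":-2,"dy":60,"dz":-90,"wx":0,"wy":0,"wz":0}
    - {"fingers":-0.3,"dx":-2,"dy":120,"dz":-90,"wx":0,"wy":0,"wz":0}
    - {"fingers":-0.3,"dx":-2,"dy":180,"dz":-90,"wx":0,"wy":0,"wz":0}
    - {"fingers":-0.3,"dx":-2,"dy":200,"dz":-90,"wx":0,"wy":0,"wz":0}

```text
time_s: 15.4
eef_pos: [428.6, 44.2, 263.6]
ee_rot: [3.141, -0.001, 0.106]
ft_force: [0.8, 1.0, -0.6]
finger_gap: 29.7
```

```bash
python3 - <<'E'
from sweep import *
for n in ('scene','top'):
    im,d=snap(n); P=cloud(n,d); np.savez(n+'1.npz',im=im,d=d)
    X=(P-O)@u; Y=(P-O)@v; Z=P[...,2]
    s=(abs(Y)<65)&(X>-40)&(X<60)&(Z>130)&(Z<170); q=np.stack([X,Y,Z],-1)[s]
    if len(q)>50:
        A=np.c_[q[:,0],np.ones(len(q))]; k=np.linalg.lstsq(A,q[:,2],rcond=None)[0]; print(n,'panel slope',-k[0],'z at hinge',k@[77,1])
    a=cv2.resize(im[270:330,180:260] if n=='scene' else im[195:270,115:205],None,fx=5.5,fy=5.5,interpolation=cv2.INTER_CUBIC); cv2.imwrite('pics/w_%s.png'%n,cv2.cvtColor(a,cv2.COLOR_RGB2BGR))
    w=(abs(Y)<35)&(X>-100)&(X<-35)&(Z>135)&(Z<195)&(Z>(135+3+6-(X-77)*.07))
    q=np.stack([X,Y,Z],-1)[w]; print(len(q), q.mean(0) if len(q) else 0, q[:,2].max() if len(q) else 0); 
    if len(q)>5: print(cv2.minAreaRect(q[:,:2].astype(np.float32)))
a=cv2.imread('pics/w_scene.png');b=cv2.imread('pics/w_top.png')
c=np.zeros((max(a.shape[0],b.shape[0]),a.shape[1]+b.shape[1],3),np.uint8);c[:a.shape[0],:a.shape[1]]=a;c[:b.shape[0],a.shape[1]:]=b
cv2.imwrite('pics/w.png',cv2.resize(c,None,fx=.82,fy=.82)); print(c.shape)
E
```

```text
scene panel slope 0.06967292990446626 z at hinge 135.80850566480478
71 [-66.8244193    3.06058794 165.13033642] 173.76934980662259
((-67.2890625, 3.347726821899414), (35.38267135620117, 15.97024154663086), 61.78181838989258)
top panel slope 0.06822014854137586 z at hinge 139.0685824090787
68 [-61.96159491  -2.12572424 167.67366684] 179.08473663170798
((-62.694969177246094, -0.6459636688232422), (34.63633728027344, 19.66693687438965), 78.93877410888672)
(412, 935, 3)
```

View pics/w.png

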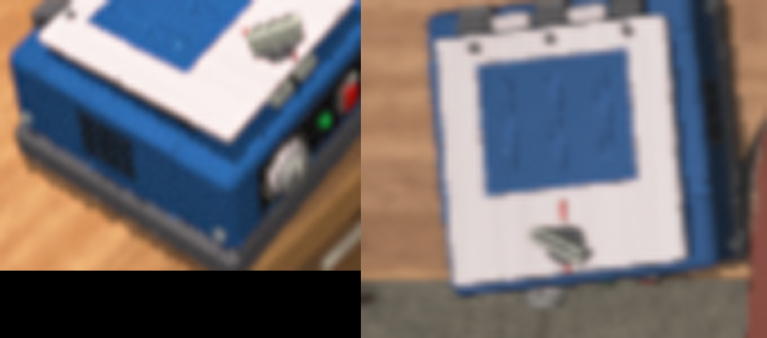

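The hatch is down to 0.069 rad. In the top view the wing runs from (532,232) to (590,255), about 62 degrees from the red marks at (563,210) and (568,270). Closing the jaws will align with it.

```bash
python3 - <<'E'
from sweep import *
z=np.load('top1.npz'); im,d=z['im'],z['d']
hsv=cv2.cvtColor(im,cv2.COLOR_RGB2HSV).astype(int)
m=np.zeros((420,560),bool); m[240:258,152:168]=1
for n in ('top','scene'):
    z=np.load(n+'1.npz'); P=cloud(n,z['d']); X=(P-O)@u; Y=(P-O)@v; Z=P[...,2]
    for h in (10,13,16):
        w=(abs(Y)<30)&(X>-95)&(X<-40)&(Z<185)&(Z>138-(X-77)*.069+h); q=np.c_[X[w],Y[w]]
        if len(q)>5: c=q-q.mean(0); e=np.linalg.svd(c,full_matrices=False)[2][0]; print(n,h,len(q),q.mean(0),np.degrees(np.arctan2(e[1],e[0]))%180,c@e@(c@e)/len(q))
for a in (-20,): print(delta((-64.8,.5,225),np.radians(a)))
E
```

```text
top 10 56 [-62.15903056  -2.09891533] 57.77558389438143 111.14140562620379
top 13 53 [-62.00415238  -1.5664355 ] 57.569759865513376 110.28310815431982
top 16 52 [-61.83649622  -1.274969  ] 57.415964308125126 106.42399799193079
scene 10 62 [-66.45497887   2.93866242] 57.73560383832618 99.62846857729923
scene 13 54 [-66.06113518   2.89668087] 57.86156646064608 104.61780986117928
scene 16 46 [-65.65425089   2.62732297] 58.748142392799586 105.24322002849699
(array([ -18.5, -248.3,   38.1]), array([ 0. , -0. , 26.1]))
```

Request:
drive_tool:
  plan:
    - {"fingers":0,"dx":-2,"dy":-25,"dz":0,"wx":0,"wy":0,"wz":4}
    - {"fingers":0,"dx":-5,"dy":-65,"dz":0,"wx":0,"wy":0,"wz":10}
    - {"fingers":0,"dx":-9,"dy":-115,"dz":5,"wx":0,"wy":0,"wz":17}
    - {"fingers":0,"dx":-13,"dy":-165,"dz":10,"wx":0,"wy":0,"wz":24}
    - {"fingers":0,"dx":-16,"dy":-210,"dz":20,"wx":0,"wy":0,"wz":30}
    - {"fingers":0,"dx":-18,"dy":-238,"dz":35,"wx":0,"wy":0,"wz":32}
    - {"fingers":0,"dx":-18,"dy":-248,"dz":38,"wx":0,"wy":0,"wz":32}
    - {"fingers":0,"dx":-18,"dy":-248,"dz":38,"wx":0,"wy":0,"wz":32}
    - {"fingers":0,"dx":-18,"dy":-248,"dz":38,"wx":0,"wy":0,"wz":32}
    - {"fingers":0,"dx":-18,"dy":-248,"dz":38,"wx":0,"wy":0,"wz":32}
  grip_force: 30

```text
time_s: 16.75
eef_pos: [385.1, 289.2, 225.9]
ee_rot: [-3.141, -0.001, -0.454]
ft_force: [0.2, -0.3, 0.3]
finger_gap: 42.8
```

```bash
python3 - <<'E'
from sweep import *
o=observe(); print(own(o['eef_pos']),o['ee_rot'],o['ft_force'],o['joints'])
print(delta((-64.5,.8,163),np.radians(-25.8)))
E
```

```text
[-63.80186895  -0.45036039 225.8879776 ] [-3.14088097e+00 -1.34919629e-03 -4.53771370e-01] [ 0.20931047 -0.27631541  0.32045314] [ 4.89737573e-01 -2.94340315e-01  1.95270741e+00 -6.77292133e-04
  1.48185747e+00  9.43568159e-01]
(array([-1.3, -0.7, 62.9]), array([-0. , -0.1, -0.2]))
```

Request:
drive_tool:
  plan:
    - {"fingers":0,"dx":-1,"dy":-1,"dz":25,"wx":0,"wy":0,"wz":0}
    - {"fingers":0,"dx":-1,"dy":-1,"dz":45,"wx":0,"wy":0,"wz":0}
    - {"fingers":0,"dx":-1,"dy":-1,"dz":57,"wx":0,"wy":0,"wz":0}
    - {"fingers":0,"dx":-1,"dy":-1,"dz":62,"wx":0,"wy":0,"wz":0}
    - {"fingers":-0.5,"dx":-1,"dy":-1,"dz":62,"wx":0,"wy":0,"wz":0}
    - {"fingers":-1,"dx":-1,"dy":-1,"dz":62,"wx":0,"wy":0,"wz":0}
    - {"fingers":-1,"dx":-1,"dy":-1,"dz":62,"wx":0,"wy":0,"wz":0}
    - {"fingers":-1,"dx":-1,"dy":-1,"dz":62,"wx":0,"wy":0,"wz":0}
    - {"fingers":-1,"dx":-1,"dy":-1,"dz":62,"wx":0,"wy":0,"wz":0}
    - {"fingers":-1,"dx":-1,"dy":-1,"dz":62,"wx":0,"wy":0,"wz":0}
  grip_force: 30

```text
time_s: 18.0
eef_pos: [386.5, 290.0, 164.5]
ee_rot: [-3.14, -0.006, -0.454]
ft_force: [6.6, -1.9, -3.1]
finger_gap: 9.5
```

```bash
python3 - <<'E'
from sweep import *
o=observe(); print(own(o['eef_pos']),o['ee_rot'],o['ft_force'],o['ft_torque'],o['finger_gap'])
print(delta((-65,0,162),np.radians(6.2-90)))
E
```

```text
[-62.36564908   0.27645401 164.50050239] [-3.13955553 -0.00565043 -0.4542805 ] [ 6.60636064 -1.88140541 -3.05040989] [-0.2227217  -0.70567397 -0.05565781] 9.538918546680744
(array([-2.1,  1.6,  2.5]), array([-0.3, -0.2, 57.8]))
```

Request:
drive_tool:
  plan:
    - {"fingers":-1,"dx":0,"dy":0,"dz":0,"wx":0,"wy":0,"wz":6}
    - {"fingers":-1,"dx":0,"dy":0,"dz":0,"wx":0,"wy":0,"wz":13}
    - {"fingers":-1,"dx":0,"dy":0,"dz":0,"wx":0,"wy":0,"wz":20}
    - {"fingers":-1,"dx":0,"dy":0,"dz":0,"wx":0,"wy":0,"wz":28}
    - {"fingers":-1,"dx":0,"dy":0,"dz":0,"wx":0,"wy":0,"wz":36}
    - {"fingers":-1,"dx":0,"dy":0,"dz":0,"wx":0,"wy":0,"wz":44}
    - {"fingers":-1,"dx":0,"dy":0,"dz":0,"wx":0,"wy":0,"wz":51}
    - {"fingers":-1,"dx":0,"dy":0,"dz":0,"wx":0,"wy":0,"wz":56}
    - {"fingers":-1,"dx":0,"dy":0,"dz":0,"wx":0,"wy":0,"wz":58}
    - {"fingers":-1,"dx":0,"dy":0,"dz":0,"wx":0,"wy":0,"wz":58}
  grip_force: 40

```text
time_s: 19.25
eef_pos: [386.8, 289.6, 164.5]
ee_rot: [-3.135, -0.002, -1.466]
ft_force: [4.7, -3.0, -4.3]
finger_gap: 8.9
```

```bash
python3 - <<'E'
from sweep import *
o=observe(); print(own(o['eef_pos']),o['ee_rot'],np.degrees(o['ee_rot'][2])+90-6.2,o['ft_force'],o['ft_torque'],o['finger_gap'])
E
```

```text
[-62.10125214  -0.16664876 164.48544336] [-3.13509492e+00 -2.35839001e-03 -1.46600831e+00] -0.1960888739401243 [ 4.65213257 -2.99524234 -4.32640485] [-0.51304013 -0.25615139 -0.02441187] 8.864881060380155
```

Request:
drive_tool:
  plan:
    - {"fingers":-1,"dx":0,"dy":0,"dz":1,"wx":0,"wy":0,"wz":0}
    - {"fingers":-1,"dx":0,"dy":0.3,"dz":2,"wx":0,"wy":0,"wz":0}
    - {"fingers":-1,"dx":0,"dy":0.5,"dz":3,"wx":0,"wy":0,"wz":0}
    - {"fingers":-1,"dx":0,"dy":0.6,"dz":4,"wx":0,"wy":0,"wz":0}
    - {"fingers":-1,"dx":0,"dy":0.8,"dz":5,"wx":0,"wy":0,"wz":0}
    - {"fingers":-1,"dx":0,"dy":0.8,"dz":5,"wx":0,"wy":0,"wz":0}
    - {"fingers":-1,"dx":0,"dy":0.8,"dz":5,"wx":0,"wy":0,"wz":0}
    - {"fingers":-1,"dx":0,"dy":0.8,"dz":5,"wx":0,"wy":0,"wz":0}
    - {"fingers":-1,"dx":0,"dy":0.8,"dz":5,"wx":0,"wy":0,"wz":0}
    - {"fingers":-1,"dx":0,"dy":0.8,"dz":5,"wx":0,"wy":0,"wz":0}
  grip_force: 70

```text
time_s: 20.5
eef_pos: [386.2, 289.5, 159.7]
ee_rot: [-3.135, -0.002, -1.466]
ft_force: [-0.8, -3.7, 3.1]
finger_gap: 7.8
```

```bash
python3 - <<'E'
from sweep import *
o=observe(); print(own(o['eef_pos']),o['ee_rot'],o['ft_force'],o['ft_torque'],o['finger_gap'])
E
```

```text
[-62.69306029  -0.1801478  159.67213358] [-3.13465448e+00 -2.32351947e-03 -1.46603939e+00] [-0.75002901 -3.6719132   3.09084718] [-0.67502978 -0.167686   -0.00959006] 7.845954642226408
```

Request:
drive_tool:
  plan:
    - {"fingers":-1,"dx":0,"dy":0,"dz":1,"wx":0,"wy":0,"wz":0}
    - {"fingers":-1,"dx":0,"dy":0.3,"dz":2,"wx":0,"wy":0,"wz":0}
    - {"fingers":-1,"dx":0,"dy":0.5,"dz":3,"wx":0,"wy":0,"wz":0}
    - {"fingers":-1,"dx":0,"dy":0.6,"dz":4,"wx":0,"wy":0,"wz":0}
    - {"fingers":-1,"dx":0,"dy":0.7,"dz":4.5,"wx":0,"wy":0,"wz":0}
    - {"fingers":-1,"dx":0,"dy":0.7,"dz":5,"wx":0,"wy":0,"wz":0}
    - {"fingers":-1,"dx":0,"dy":0.7,"dz":5,"wx":0,"wy":0,"wz":0}
    - {"fingers":-1,"dx":0,"dy":0.7,"dz":5,"wx":0,"wy":0,"wz":0}
    - {"fingers":-1,"dx":0,"dy":0.7,"dz":5,"wx":0,"wy":0,"wz":0}
    - {"fingers":-1,"dx":0,"dy":0.7,"dz":5,"wx":0,"wy":0,"wz":0}
  grip_force: 80

```text
time_s: 21.75
eef_pos: [385.9, 289.6, 156.4]
ee_rot: [-3.134, -0.002, -1.466]
ft_force: [-4.0, -5.6, 10.5]
finger_gap: 7.7
```

```bash
python3 - <<'E'
from sweep import *
o=observe(); print(own(o['eef_pos']),o['ee_rot'],o['ft_force'],o['ft_torque'],o['finger_gap'])
im,d=snap('scene'); P=cloud('scene',d); X=(P-O)@u; Y=(P-O)@v; Z=P[...,2]
for lo,hi in((25,70),(35,70)):
    s=(Y>lo)&(Y<hi)&(X>-75)&(X<60)&(Z>128)&(Z<150); q=np.stack([X,Y,Z],-1)[s]
    k=np.linalg.lstsq(np.c_[q[:,0],np.ones(len(q))],q[:,2],rcond=None)[0]; r=abs(q[:,2]-np.c_[q[:,0],np.ones(len(q))]@k)<4; q=q[r]
    k=np.linalg.lstsq(np.c_[q[:,0],np.ones(len(q))],q[:,2],rcond=None)[0]; print(len(q),'slope',-k[0],'hinge z',k@[77,1],'front z',k@[-70,1])
a=cv2.resize(im[225:335,170:300],None,fx=5,fy=5,interpolation=cv2.INTER_CUBIC); cv2.imwrite('pics/p.png',cv2.cvtColor(a,cv2.COLOR_RGB2BGR))
E
```

```text
[-6.30139426e+01 -9.33075905e-02  1.56383960e+02] [-3.13373741e+00 -2.44509721e-03 -1.46579053e+00] [-3.99746855 -5.55411488 10.52799563] [-1.00907287  0.23833153  0.01761209] 7.711759711109994
557 slope 0.010236733401770235 hinge z 135.6297722511465 front z 137.13457206120674
441 slope 0.007641385244021705 hinge z 135.75114685119212 front z 136.8744304820633
```

View pics/p.png

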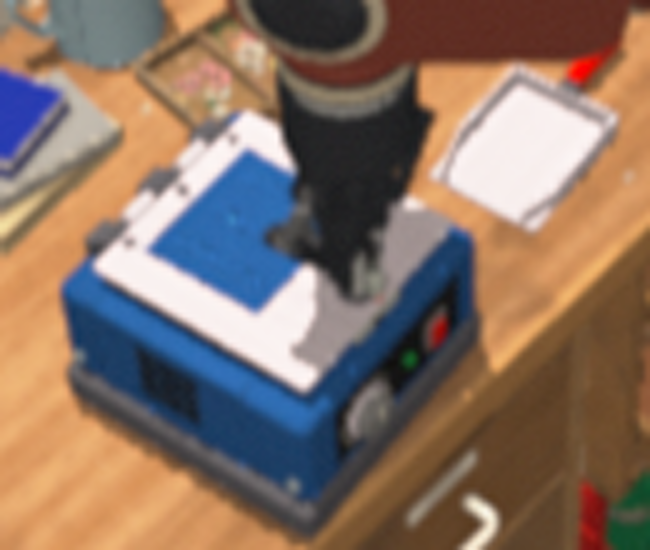

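The tool is on the wing, with the panel nearly flat (slope about 0.01), and the empty tray stands upright at (530,145). I'll press the rest of the way.

Request:
drive_tool:
  plan:
    - {"fingers":-1,"dx":0,"dy":0.3,"dz":1,"wx":0,"wy":0,"wz":0}
    - {"fingers":-1,"dx":0.3,"dy":0.5,"dz":2,"wx":0,"wy":0,"wz":0}
    - {"fingers":-1,"dx":0.5,"dy":0.7,"dz":3,"wx":0,"wy":0,"wz":0}
    - {"fingers":-1,"dx":0.5,"dy":0.7,"dz":4,"wx":0,"wy":0,"wz":0}
    - {"fingers":-1,"dx":0.5,"dy":0.7,"dz":4,"wx":0,"wy":0,"wz":0}
    - {"fingers":-1,"dx":0.5,"dy":0.7,"dz":4,"wx":0,"wy":0,"wz":0}
    - {"fingers":-1,"dx":0.5,"dy":0.7,"dz":4,"wx":0,"wy":0,"wz":0}
    - {"fingers":-1,"dx":0.5,"dy":0.7,"dz":4,"wx":0,"wy":0,"wz":0}
    - {"fingers":-1,"dx":0.5,"dy":0.7,"dz":4,"wx":0,"wy":0,"wz":0}
    - {"fingers":-1,"dx":0.5,"dy":0.7,"dz":4,"wx":0,"wy":0,"wz":0}
  grip_force: 80

```text
time_s: 23.05
eef_pos: [385.7, 289.5, 154.9]
ee_rot: [-3.132, -0.002, -1.466]
ft_force: [-6.9, -5.0, 13.2]
finger_gap: 8.0
```

```bash
cat > chk.py <<'E'
from sweep import *
o=observe(); print(own(o['eef_pos']),o['ee_rot'],o['ft_force'],o['ft_torque'],o['finger_gap'])
S=[]
for i in range(4):
    im,d=snap('scene'); P=cloud('scene',d); X=(P-O)@u; Y=(P-O)@v; Z=P[...,2]
    s=(Y>25)&(Y<70)&(X>-75)&(X<60)&(Z>128)&(Z<150); q=np.stack([X,Y,Z],-1)[s]
    for _ in range(3):
        k=np.linalg.lstsq(np.c_[q[:,0],np.ones(len(q))],q[:,2],rcond=None)[0]; q=q[abs(q[:,2]-np.c_[q[:,0],np.ones(len(q))]@k)<4]
    S.append((-k[0],k@[77,1],k@[-70,1]))
print('slope,hinge z,front z',np.mean(S,0),np.std(S,0)); print(observe()['ft_force'])
E
python3 chk.py
```

```text
[-6.31279932e+01 -1.51363528e-01  1.54932016e+02] [-3.13226440e+00 -1.70565084e-03 -1.46557360e+00] [-6.91748842 -4.95923419 13.20987028] [-0.97917367  0.34253379 -0.03221912] 8.015069892764078
slope,hinge z,front z [-1.00956377e-03  1.35708055e+02  1.35559649e+02] [0.00163177 0.20338601 0.04270406]
[-6.87511841 -5.44558865 13.86609096]
```

Request:
drive_tool:
  plan:
    - {"fingers":-1,"dx":0,"dy":1,"dz":3,"wx":0,"wy":0,"wz":0}
    - {"fingers":-1,"dx":0,"dy":1,"dz":4,"wx":0,"wy":0,"wz":0}
    - {"fingers":-1,"dx":0.3,"dy":1,"dz":5,"wx":0,"wy":0,"wz":0}
    - {"fingers":-1,"dx":0.5,"dy":1,"dz":6,"wx":0,"wy":0,"wz":0}
    - {"fingers":-1,"dx":0.5,"dy":1,"dz":6,"wx":0,"wy":0,"wz":0}
    - {"fingers":-1,"dx":0.5,"dy":1,"dz":6,"wx":0,"wy":0,"wz":0}
    - {"fingers":-1,"dx":0.5,"dy":1,"dz":6,"wx":0,"wy":0,"wz":0}
    - {"fingers":-1,"dx":0.5,"dy":1,"dz":6,"wx":0,"wy":0,"wz":0}
    - {"fingers":-1,"dx":0.5,"dy":1,"dz":6,"wx":0,"wy":0,"wz":0}
    - {"fingers":-1,"dx":0.5,"dy":1,"dz":6,"wx":0,"wy":0,"wz":0}
  grip_force: 90

```text
time_s: 24.5
eef_pos: [385.8, 289.6, 154.6]
ee_rot: [-3.13, -0.001, -1.465]
ft_force: [-12.9, -9.2, 27.9]
finger_gap: 7.6
```

```bash
python3 chk.py
```

```text
[-6.30373327e+01 -6.51339163e-02  1.54627952e+02] [-3.13017100e+00 -1.15930926e-03 -1.46512548e+00] [-12.9438119   -9.22925356  27.89117511] [-1.65962498  1.4330664  -0.07652867] 7.5751542747804725
slope,hinge z,front z [-5.28758802e-03  1.35939420e+02  1.35162145e+02] [0.00075982 0.07352604 0.1733548 ]
[-12.42810363  -9.29756894  27.54795709]
```

```bash
python3 -c "
from workcell import robot,observe
print(observe()['ft_force']); print(robot.job_done())"
```

```text
[-12.42810363  -9.29756894  27.54795709]
the job is handed in; nothing more can be done
None
```

I did all the steps in the order you asked and handed the job in at about 24.7 s, still gripping the wing and pressing the hatch down with about 28 N.

**What I did**
- I tipped the tray to about 46 degrees over the bowl. I then set it down empty on clear bench between its old place and the machine.
- I pushed the hatch closed from behind to 0.069 rad.
- I gripped the wing at about 58 degrees and turned it in line with the marks.
- I pressed the hatch home.

**What the last checks showed**
- **Rings:** no ring colour was left on the tray, and rings were visible in the bowl. The view did not let me count all four there.
- **Tray:** it lies flat on the bench (depth normal within about 1 degree of vertical).
- **Wing:** its angle, taken from the gripper's yaw, is about 0 degrees. The tongue passed the 0.055 rad stop with only about 3 N, so it is in the slot.
- **Hatch:** the measured slope is about -0.005 to -0.001 rad, which is zero within noise. In the last push the force went from 13 to 28 N while the tool moved only 0.3 mm, so the hatch is on its hard stop.

**Smaller disagreements**
- The two cameras differ by about 2–5 mm in the machine's position.
- When gripped, the wing sat about 2 mm off my estimate.
- A sideways force of about 16 N remains at the wrist.

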